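# Put the small lab things back in their trays

### The arm

A 6-joint arm with a two-finger parallel gripper is mounted at the origin on a cart in front of the work surface, level with it; the furniture and walls round the work are solid. World frame = base frame: x ahead of the robot, y to its left, z up, the work surface at z = 0. Lengths are in mm, angles in rad, forces in N, time in s.
With the tool pointing down it reaches from about 300 to 775 mm from the base axis. Payload 14.6 kg.
Tool frame: the origin (TCP) lies on the centre line of the jaws, within the pads' length; the fingertips stand 8 mm ahead of it and the grasp point (between the pads) lies 11 mm behind it; z points along the fingers, y is the direction in which the jaws open and shut (so a half turn about z gives the same grasp; the last joint's range is limited). The gripper opens to 94 mm and grips with 3 to 60 N. Pads are 16 mm wide; open, the fingers measure 119 mm over their backs; the gripper's body (75 mm by 177 mm) begins 78 mm behind the grasp point.
Start: joints at [1.266, 0.3, 1.521, -0, 1.321, -0.067], TCP at [129.559, 534.513, 213.446] pointing down, gripper open.
Joint ranges: [-3.03, 3.03], [-0.79, 2.21], [0.23, 2.52], [-1.04, 4.18], [0, 3.07], [-2.55, 2.55]. Speed limits (rad/s): [2.22, 2.22, 2.57, 3.14, 3.14, 3.14].

### API

Orientations are given as [roll, pitch, yaw] about the fixed x, y, z axes, in that order (R = Rz(yaw) Ry(pitch) Rx(roll)).
In Python, from cell import read_state, cams, manip gives the robot as it stands.
- The arm moves only by the shell command python3 -m handwheel 'ROWS' [OPENING] [FORCE]. ROWS is JSON, a list of rows, each a list of 4 numbers: the shift along the tool's x, y, z in m, then the turn about the tool's z in degrees. In form: [[dx, dy, dz, turn], ...]. A call has 1 to 5 rows; each row is the pose to reach, as a shift and turn from the pose measured when the call began, along the tool's axes at that moment; what a row does not reach only later rows make up. A row lasts 1/8 s, in which the tool goes at most 62.5 mm and 10.7 degrees, less where a joint would pass 70% of its speed; a pose out of reach is approached as far as the arm can. A call with a gripper value outside its range is refused whole. OPENING is the closure, from 0 (fully open) to 1 (shut), set as the call begins (- or left out, the last holds). The fingers move at their own pace and stop on an object; FORCE is the grip in N (left out, the last holds). Time passes only in rows, so rows that repeat a pose let the fingers close. It gives the time, the measured TCP pose, the force and the opening at its end, in the units of the state.
- read_state(): the state, without advancing time (a new reading comes with each control period).
- cams.camera(name): name is "scene" or "side" or "wrist"; returns the picture (400x640x3 uint8, red, green, blue); there is no depth.
- cams.get_calibration(name): a dict with "vertical_fov" (degrees; the focal length in pixels is half the picture's height over the tangent of half this angle, whatever the lens; pixels are square), "cx", "cy" (the principal point, pixels), "R" (3x3) and "t" (3): a world point X has camera coordinates R X + t. Camera axes: x right, y down, z forward; pixel columns grow to the right and rows downward; lengths in mm; the calibration is good to about 2 mm. A picture is of the moment at which its call begins: read the wrist's pose just before it. get_calibration takes no time and is no camera call; for the wrist camera it gives the pose at the moment of the call.
- manip.sign_off(): hands the job in, once; it reports no verdict.
The state is a dict: "clock": time; "joints": joint angles; "qd": joint speeds; "effort": joint torques, N m; "eef_pos": TCP position; "eef_rot": TCP orientation; "wrist_force": force on the tool from outside, world axes, zero at the start; "moment": the same for the moment, N m; "finger_gap": finger opening in mm.
Only numpy, scipy, OpenCV 4.12 (cv2) and the standard library are available. Lean on these libraries where they do the work, as an engineer would, in place of code of your own. Each camera call takes 0.05 s, during which the arm holds its last target. There are 200 camera calls.

### The job

Tidy up after the lesson: stand the two dropper bottles upright in the deep wooden caddy, one in each bay; stand the larger rubber stopper upright in the wide bay of the low divided tray and the smaller stopper upright in its narrow bay; and lay the marker pen that lies among them flat in the low tray that has no divider. Leave the foil tea-light cup and the roll of tape where they are.

Things in the scene. Friction and masses are not known exactly. Their poses are not given: they have to be found in the camera images.
- bottle_a_center (a point): Brown dropper bottle with a black rubber bulb, standing upright, 94 mm tall; round body 33 mm across up to 53 mm height, then a 22 mm wide cap and bulb. The point is on its axis, 47 mm above its underside; z up. 60 g. Grip it round the body.
- bottle_b_center (a point): A second, like dropper bottle, 98 mm tall; round body 33 mm across up to 56 mm height, then a 22 mm wide cap and bulb. The point is on its axis, 49 mm above its underside; z up. 60 g. Either bottle may go in either bay of the caddy.
- large_stopper_center (a point): The larger rubber stopper, red-brown, a slightly tapered plug standing on its narrow end: 27 mm across at the top, 26 mm high. The point is on its axis, 13 mm above its underside; z up. 20 g.
- small_stopper_center (a point): The smaller rubber stopper, black, a slightly tapered plug standing on its narrow end: 20 mm across at the top, 22 mm high. The point is on its axis, 11 mm above its underside; z up. 20 g.
- marker_center (a point): Felt marker pen (white barrel, blue cap) lying on the table among the bottles and stoppers (not the pen at the far right end of the bench), 132 mm long, 14 mm wide, 14 mm high; it does not roll. The point is its centre, 7 mm above its underside; its y axis runs along the pen, z up. 12 g.
- bottle_caddy: Wooden caddy, fixed to the table, open at the top, 72 mm (its x) by 139 mm (its y), 24 mm high, walls 3 mm, floor 4 mm thick. A cross wall in the middle makes two equal bays of 66 mm (x) by 65 mm (y), centred at y = +35 mm and y = -35 mm, x = 0. Origin at the centre of its underside, on the table; z up.
- stopper_tray: Low grey tray, fixed to the table, 72 mm (its x) by 133 mm (its y), 8 mm high, walls 3 mm, floor 3 mm thick. One cross wall, off the middle, makes a wide bay (66 mm in x by 76 mm in y, centred at y = +25.5 mm, x = 0) and a narrow bay (66 mm in x by 48 mm in y, centred at y = -39.5 mm, x = 0). Origin at the centre of its underside, on the table; z up.
- pen_tray: Low aluminium tray without a divider, fixed to the table, 72 mm (its x) by 162 mm (its y), 8 mm high, walls 3 mm, floor 3 mm thick; inside 66 mm by 156 mm, the long way along its y. Origin at the centre of its underside, on the table; z up.
- foil_cup_center (a point): Bystander: pressed aluminium tea-light cup, 39 mm across, 16 mm high, loose on the table among the things. The point is its centre, 8 mm up. Leave it where it is.
- tape_roll_center (a point): Bystander: small roll of white tape lying flat, 37 by 42 mm, 18 mm high, loose on the table among the things. The point is 9 mm above the table, at its middle. Leave it where it is.
Not all that is in view belongs to the job. What is shaped like the part that bears large_stopper_center but yellow is not meant.

How it is judged:
By the outcome, as a careful person would: the job done as asked, in the order asked, and still so for the second after the job is handed in, with the robot touching nothing.
It also fails if it takes over 125 s, if anything falls off the work surface, if the arm or the gripper's body presses on something with over 40 N, if the wrist force passes 120 N, or if a joint passes its speed limit or range.

## Working session

There is one attempt and no reset: what is moved stays moved. The work goes in short steps, Python scripts to look and compute and a shell command to move; the robot and the scene stay as the last step left them, time stands still between calls to the robot, and variables do not carry over. Pictures are saved under pics/ and viewed, about 12 in all and at most 16, crops included, and the job is handed in when it is done.

```bash
mkdir -p pics; ls; python3 - <<'E'
from cell import read_state,cams
import cv2
s=read_state();print({k:s[k] for k in('clock','eef_pos','eef_rot','finger_gap')})
for n in('scene','side','wrist'):
    c=cams.get_calibration(n);print(n,c)
    cv2.imwrite(f'pics/{n}0.png',cv2.cvtColor(cams.camera(n),cv2.COLOR_RGB2BGR))
E
```

```text
pics
{'clock': 0.0, 'eef_pos': array([129.46416776, 534.28250812, 212.87784022]), 'eef_rot': array([-3.14044134e+00, -8.61252894e-05,  2.90383848e+00]), 'finger_gap': 93.96120947147568}
scene {'vertical_fov': 50.56011019063298, 'cx': 319.7750406179853, 'cy': 205.1755821905061, 'R': array([[ 0.84891442, -0.52845674,  0.00881923],
       [-0.34498085, -0.56666551, -0.74825024],
       [ 0.40041543,  0.63215796, -0.66335797]]), 't': array([-400.0240508 ,  233.88190128, 1214.65970402])}
side {'vertical_fov': 55.87456414294477, 'cx': 315.0217980169655, 'cy': 195.80455860111726, 'R': array([[-0.99701739, -0.07506668,  0.01792513],
       [-0.04792875,  0.42019475, -0.90616732],
       [ 0.06049092, -0.90432371, -0.42253933]]), 't': array([ 474.80527428,   80.17713138, 1020.06148906])}
wrist {'vertical_fov': 58.60843443208752, 'cx': 321.1796427467252, 'cy': 200.20568190673342, 'R': array([[ 2.35447809e-01,  9.71886939e-01, -3.27621522e-04],
       [ 9.42167028e-01, -2.28165158e-01,  2.45483098e-01],
       [ 2.38507065e-01, -5.81071317e-02, -9.69400816e-01]]), 't': array([-549.05686089,  -26.36260222,  389.63294921])}
```

View pics/scene0.png

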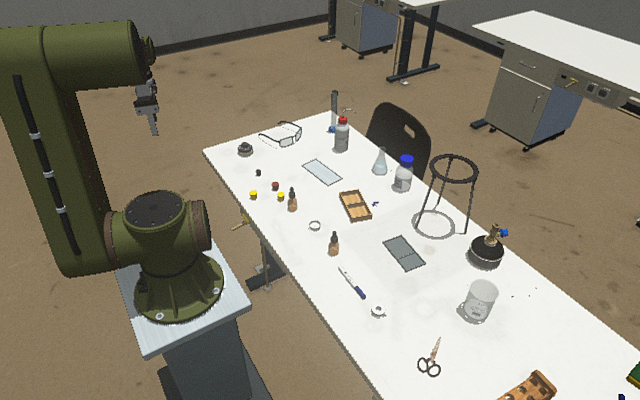

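View pics/side0.png

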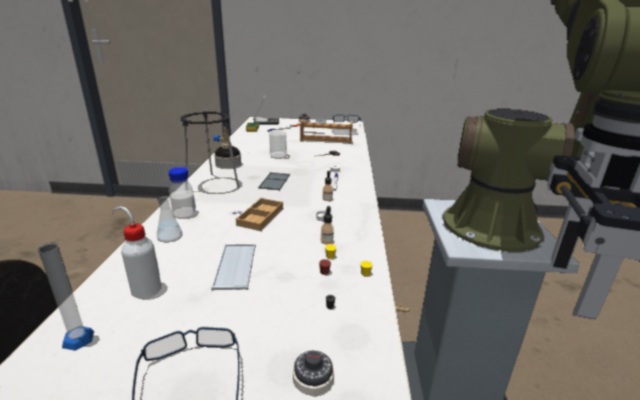

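View pics/wrist0.png

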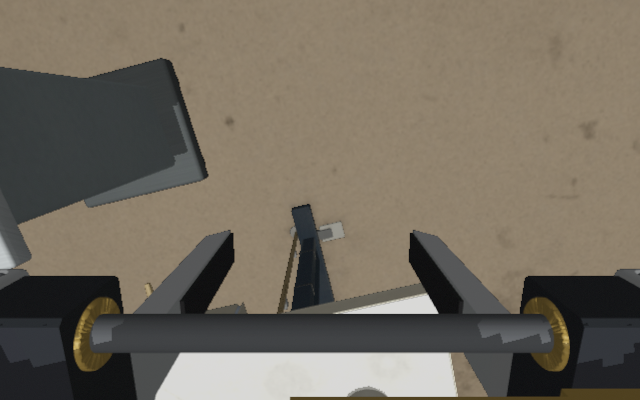

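Scene view: bottles at (292,198) and (333,242); red-brown stopper (275,186), black stopper (258,172), two yellow decoys (253,194),(281,196); marker (352,284); foil cup (315,225); tape (377,311); caddy (355,205), divided tray (404,253), plain tray (322,172). Now the coarse positions.

```bash
cat > h.py <<'E'
import numpy as np,cv2
from cell import read_state,cams
def ray(c,u,v,z,h=400):
    f=h/2/np.tan(np.radians(c['vertical_fov']/2)); R=np.array(c['R']);t=np.array(c['t'])
    d=R.T@np.array([(u-c['cx'])/f,(v-c['cy'])/f,1]); o=-R.T@t
    return o+d*(z-o[2])/d[2]
def proj(c,X,h=400):
    f=h/2/np.tan(np.radians(c['vertical_fov']/2)); p=np.array(c['R'])@np.array(X,float)+c['t']
    return np.array([c['cx']+f*p[0]/p[2],c['cy']+f*p[1]/p[2]])
def snap(name,fn=None):
    c=cams.get_calibration(name);im=cams.camera(name)
    if fn: cv2.imwrite('pics/'+fn,im[:,:,::-1])
    return c,im
def toolshift(xy,z=None):
    """shift in tool axes (mm) from current pose to world xy[,z]"""
    from scipy.spatial.transform import Rotation as Ro
    s=read_state();R=Ro.from_euler('xyz',s['eef_rot']).as_matrix();p=s['eef_pos']
    return R.T@(np.array([xy[0],xy[1],p[2] if z is None else z])-p)
E
python3 - <<'E'
from h import *
import numpy as np
S={'scene':dict(botA=(292,209),botB=(334,253),red=(275,186),black=(258,172),yel1=(253,195),yel2=(281,197),pen=(352,284),penA=(340,269),penB=(364,298),cup=(315,225),tape=(377,311),caddy=(355,205),tray2=(404,253),tray1=(322,172)),
'side':dict(botA=(327,240),botB=(327,197),red=(325,267),black=(330,301),yel1=(366,268),yel2=(331,251),cup=(321,215),tape=(335,170),caddy=(260,214),tray2=(274,181),tray1=(235,266))}
for n in S:
    c=cams.get_calibration(n);print(n,'campos',(-c['R'].T@c['t']).round())
    for k,(u,v) in S[n].items():
        p=ray(c,u,v,10);print(k,p.round()[:2],'r',round(np.hypot(*p[:2])))
c=cams.get_calibration('wrist');print('wrist cam',(-c['R'].T@c['t']).round())
E
```

```text
scene campos [ -66. -847.  984.]
botA [430. 115.] r 445
botB [ 442. -129.] r 461
red [438. 256.] r 508
black [422. 365.] r 558
yel1 [348. 252.] r 429
yel2 [428. 190.] r 468
pen [ 421. -256.] r 492
penA [ 422. -192.] r 464
penB [ 421. -313.] r 525
cup [457.   6.] r 457
tape [ 426. -366.] r 562
caddy [627.  19.] r 627
tray2 [ 626. -242.] r 672
tray1 [630. 239.] r 674
side campos [416. 924. 495.]
botA [437. 137.] r 458
botB [ 448. -109.] r 461
red [436. 248.] r 502
black [421. 356.] r 551
yel1 [347. 243.] r 424
yel2 [425. 184.] r 463
cup [459.   9.] r 459
tape [ 430. -340.] r 548
caddy [626.  21.] r 627
tray2 [ 629. -214.] r 664
tray1 [630. 264.] r 683
wrist cam [ 61. 550. 384.]
```

```bash
python3 -m handwheel '[[0,0,0,-7],[0,0,0,-13.6],[0,0,0,-13.6]]' 0 20
python3 -m handwheel '[[-0.04,-0.04,-0.02,0],[-0.08,-0.08,-0.04,0],[-0.12,-0.12,-0.06,0],[-0.16,-0.16,-0.08,0],[-0.2,-0.2,-0.1,0]]'
python3 -m handwheel '[[-0.02,-0.05,0,0],[-0.04,-0.1,0,0],[-0.06,-0.15,0,0],[-0.08,-0.2,0,0],[-0.08,-0.2,0,0]]'
python3 - <<'E'
from h import *
s=read_state();print(s['clock'],s['eef_pos'],s['eef_rot'],s['joints'])
snap('wrist','w1.png')
E
```

```text
clock: 0.52
eef_pos: [129.5, 534.3, 212.8]
eef_rot: [-3.14, -0.0, 3.14]
wrist_force: [0.3, -0.8, -0.3]
finger_gap: 93.9
clock: 1.15
eef_pos: [330.2, 332.6, 313.7]
eef_rot: [-3.141, -0.0, 3.137]
wrist_force: [1.1, -0.0, 0.3]
finger_gap: 94.1
clock: 1.78
eef_pos: [410.1, 129.8, 313.9]
eef_rot: [-3.14, -0.0, 3.13]
wrist_force: [-0.5, -0.7, 0.5]
finger_gap: 93.8
1.775 [410.1475474  129.79842673 313.89361877] [-3.14028949e+00 -1.14168675e-04  3.12989716e+00] [ 2.22075492e-01 -3.61380720e-02  1.66903797e+00 -1.24363723e-03
  1.50910574e+00 -1.33694849e+00]
```

View pics/w1.png

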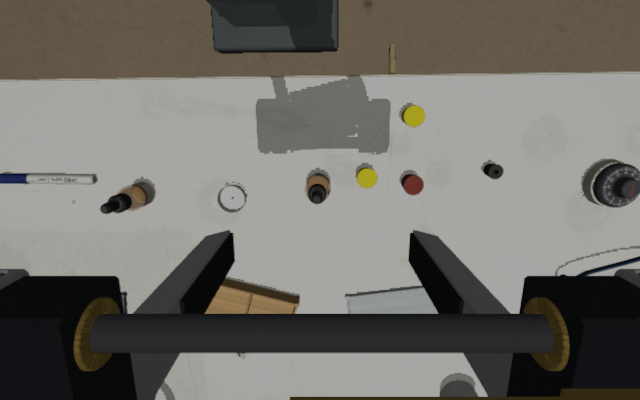

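The picture shows bottle (318,187), bottle (125,198), cup (232,197), red stopper (413,184), black stopper (493,171), yellows (414,116) and (367,178). Two more views to see the trays and the marker.

```bash
python3 -m handwheel '[[-0.05,-0.0,0,-0.6],[-0.1,-0.03,0,-0.6],[-0.15,-0.06,0,-0.6],[-0.16,-0.08,0,-0.6],[-0.16,-0.08,0,-0.6]]' | head -3
python3 -c "
from h import *
snap('wrist','w2.png')"
python3 -m handwheel '[[0.02,-0.05,0,0],[0.04,-0.1,0,0],[0.06,-0.15,0,0],[0.08,-0.2,0,0],[0.1,-0.25,0,0]]' | head -3
python3 -m handwheel '[[0,-0.02,0,0],[0,-0.02,0,0]]' | head -3
python3 - <<'E'
from h import *
import pickle
c,im=snap('wrist','w3.png');pickle.dump((c,im),open('w3.pkl','wb'))
a=[cv2.imread(f'pics/{n}.png') for n in('w2','w3')]
cv2.imwrite('pics/w23.png',cv2.resize(np.vstack([a[0][:330],a[1][:330]]),(580,598)))
E
```

```text
clock: 2.45
eef_pos: [568.7, 50.0, 313.5]
eef_rot: [-3.141, -0.001, 3.141]
clock: 3.12
eef_pos: [467.4, -199.0, 315.0]
eef_rot: [-3.14, 0.001, -3.14]
clock: 3.38
eef_pos: [467.5, -218.4, 315.4]
eef_rot: [-3.14, 0.002, -3.141]
```

View pics/w23.png

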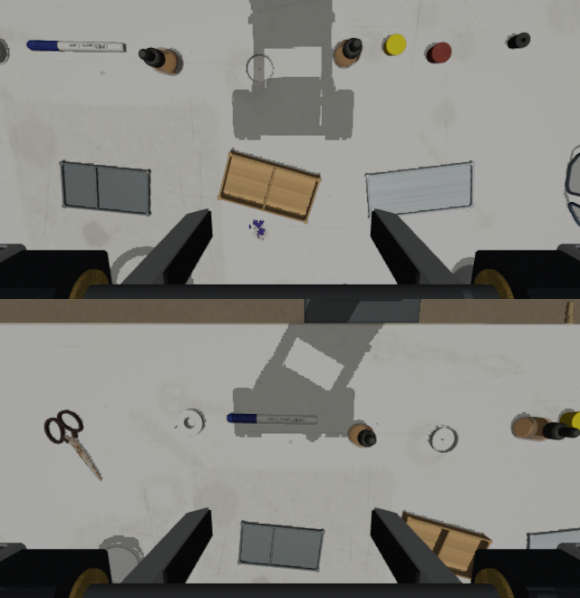

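```bash
cat > m.py <<'E'
from h import *
import pickle
c3,im3=pickle.load(open('w3.pkl','rb'))
def shifted(d):
    c=dict(c3);o=-c3['R'].T@c3['t']+d;c['t']=-c3['R']@o;return c
c2=shifted(np.array([568.7-467.5,50.0+218.4,313.5-315.4]));im2=cv2.imread('pics/w2.png')[:,:,::-1]
def comps(c,im,name,mask,z,amin=40):
    m=cv2.morphologyEx(mask.astype(np.uint8),cv2.MORPH_CLOSE,np.ones((3,3)))
    m[300:]=0
    for k in cv2.findContours(m,cv2.RETR_EXTERNAL,cv2.CHAIN_APPROX_NONE)[0]:
        if cv2.contourArea(k)<amin: continue
        P=np.float32([ray(c,u,v,z)[:2] for u,v in k[:,0]])
        r=cv2.minAreaRect(P);b=cv2.boundingRect(k)
        box=cv2.boxPoints(r);e=box[1]-box[0],box[2]-box[1];l=max(e,key=np.linalg.norm)
        print(name,'px',b,'ctr',np.round(r[0],1),'size',np.round(r[1],1),'longdir',round(np.degrees(np.arctan2(l[1],l[0]))%180,1))
E
python3 - <<'E'
from m import *
for n,c,im in(('w2',c2,im2),('w3',c3,im3)):
    h=cv2.cvtColor(np.ascontiguousarray(im),cv2.COLOR_RGB2HSV);H,S,V=[h[...,i].astype(int) for i in range(3)]
    print(n, 'table',h[130,20],'ptray',h[210,470],'stray',h[205,90], 'caddy',h[205,270])
    comps(c,im,'caddy@24',(H>8)&(H<22)&(S>90)&(V>50),24,300)
    comps(c,im,'tray@8',(H>70)&(H<125)&(S>16)&(S<140)&(V>25),8,300)
    comps(c,im,'yellow@26',(H>22)&(H<35)&(S>150),26)
    comps(c,im,'red@26',((H<6)|(H>172))&(S>120)&(V>40),26)
    comps(c,im,'dark',(V<45),94)
    comps(c,im,'dark',(V<45),22)
E
```

```text
w2 table [ 26  11 160] ptray [ 90   8 151] stray [90 11 92] caddy [ 18 113 149]
caddy@24 px (240, 166, 114, 80) ctr [624.4  16. ] size [138.8  76.6] longdir 73.7
tray@8 px (68, 183, 26, 47) ctr [ 632.4 -295.3] size [70.1 26.8] longdir 17.6
yellow@26 px (423, 38, 25, 23) ctr [428.1 185.2] size [24.5 28.8] longdir 90.1
red@26 px (476, 47, 22, 22) ctr [437.5 247.8] size [23.7 25.7] longdir 90.1
dark px (521, 275, 119, 25) ctr [705.4 363.9] size [ 31.8 143.7] longdir 90.1
dark px (0, 275, 122, 25) ctr [ 706.3 -268.2] size [ 31.9 147.4] longdir 90.1
dark px (409, 233, 54, 67) ctr [687.7 175.7] size [108.3  30.6] longdir 37.5
dark px (180, 233, 54, 67) ctr [688. -78.] size [ 30.2 108.4] longdir 142.6
dark px (155, 53, 27, 22) ctr [ 452.4 -108.9] size [26.7 20. ] longdir 83.5
dark px (471, 52, 10, 17) ctr [450.1 206.6] size [16.1  8.1] longdir 17.2
dark px (378, 42, 21, 23) ctr [442.  117.4] size [19.9 21.6] longdir 162.9
dark px (560, 37, 24, 16) ctr [434.4 303.4] size [13.8 23.2] longdir 105.7
dark px (521, 275, 119, 25) ctr [743.7 421.9] size [ 37.7 170.2] longdir 90.1
dark px (0, 275, 1
[... 1455 characters left out ...]
.6
dark px (336, 0, 108, 26) ctr [ 303.  -151.7] size [ 22.8 106.3] longdir 90.1
dark px (0, 276, 122, 24) ctr [ 645.3 -596.7] size [ 36.3 175.3] longdir 90.1
dark px (520, 275, 120, 25) ctr [643.5 154.2] size [ 37.9 172.5] longdir 90.1
dark px (409, 233, 54, 67) ctr [622.3 -68.7] size [128.8  36.4] longdir 37.5
dark px (180, 233, 54, 67) ctr [ 622.7 -370.4] size [ 35.9 128.9] longdir 142.7
dark px (395, 144, 20, 19) ctr [ 451.9 -111.7] size [24.6 23.2] longdir 46.9
dark px (598, 136, 40, 19) ctr [441.3 163.6] size [23.1 50.1] longdir 90.1
dark px (49, 123, 42, 36) ctr [ 437.3 -543.5] size [39.1 54.5] longdir 118.6
dark px (336, 0, 108, 26) ctr [ 285.7 -139.3] size [ 27.  125.8] longdir 90.1
```

```bash
python3 -m handwheel '[[0.0,0.06,0.0,0],[0.01,0.12,0.03,0],[0.02,0.18,0.06,0],[0.03,0.24,0.09,0],[0.03,0.3,0.12,0]]' 0.36 20| head -3
python3 -m handwheel '[[0,0.04,0.02,0],[0,0.04,0.02,0],[0,0.04,0.02,0]]'
python3 - <<'E'
from h import *
c,im=snap('wrist','w4.png')
s=read_state();print(s['eef_pos'],s['eef_rot'])
print('TCP px',proj(c,s['eef_pos']), 'pt@95',proj(c,[*s['eef_pos'][:2],95]))
h=cv2.cvtColor(im,cv2.COLOR_RGB2HSV);H,S,V=[h[...,i].astype(int) for i in range(3)]
from m import comps
comps(c,im,'dark94',(V<45),94);comps(c,im,'brown@50',(H>5)&(H<22)&(S>80)&(V>40),50)
E
```

```text
clock: 4.05
eef_pos: [436.8, 67.2, 203.7]
eef_rot: [-3.141, 0.003, -3.138]
clock: 4.42
eef_pos: [436.6, 107.9, 184.1]
eef_rot: [-3.141, 0.003, -3.136]
wrist_force: [0.2, -0.7, 0.8]
finger_gap: 60.2
[436.78595346 107.27130674 184.29094242] [-3.1409834   0.00352808 -3.13741543]
TCP px [321.71167842 251.69122385] pt@95 [321.52797607 205.79700763]
dark94 px (452, 277, 125, 23) ctr [505.1 264.3] size [ 19.6 101.1] longdir 90.3
dark94 px (66, 277, 125, 23) ctr [506.8 -49.7] size [ 19.6 101.2] longdir 90.3
dark94 px (378, 233, 36, 67) ctr [489.6 161.5] size [64.2 15.6] longdir 25.2
dark94 px (229, 233, 36, 67) ctr [490.7  53.5] size [15.3 64.2] longdir 153.7
dark94 px (22, 192, 52, 30) ctr [ 440.  -100.3] size [18.6 40.7] longdir 108.5
dark94 px (328, 184, 26, 29) ctr [431.  121.6] size [21.8 18.9] longdir 0.6
dark94 px (452, 173, 17, 20) ctr [416.8 208.7] size [ 8.2 16. ] longdir 155.2
dark94 px (583, 167, 8, 11) ctr [410.1 303.5] size [7.8 5.1] longdir 10.7
dark94 px (564, 160, 25, 19) ctr [405.7 293.9] size [14.1 13.9] longdir 68.5
dark94 px (211, 0, 138, 31) ctr [305.4  78.3] size [18.2 92.1] longdir 90.3
brown@50 px (62, 180, 39, 33) ctr [ 441.7 -103.2] size [27.2 30.5] longdir 106.1
brown@50 px (323, 171, 33, 27) ctr [429.1 122.5] size [22.9 27.9] longdir 92.4
brown@50 px (431, 0, 10, 31) ctr [294.6 195.4] size [21.8  7.1] longdir 4.7
```

View pics/w4.png

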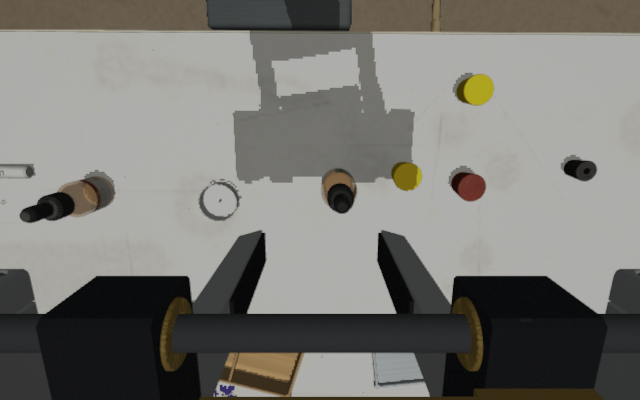

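Bottle A bulb tip is at (342,203), giving the axis at ≈(435,122). Grasping there.

```bash
python3 -m handwheel '[[0.0015,0.0145,0.02,-0.2],[0.0015,0.0145,0.06,-0.2],[0.0015,0.0145,0.1,-0.2],[0.0015,0.0145,0.151,-0.2],[0.0015,0.0145,0.151,-0.2]]' | head -4
python3 -m handwheel '[[0,0,0,0],[0,0,0,0],[0,0,0,0],[0,0,0,0],[0,0,0,0]]' 1 20
python3 -m handwheel '[[0,0,-0.02,0],[0,0,-0.05,0],[0,0,-0.08,0],[0,0,-0.08,0]]'
python3 -c "
from h import *
print(toolshift((635,50)),toolshift((615.5,-17.5)),read_state()['eef_rot'])"
```

```text
clock: 5.1
eef_pos: [434.4, 120.7, 31.6]
eef_rot: [-3.14, -0.002, -3.135]
wrist_force: [-0.0, -0.0, -0.1]
clock: 5.72
eef_pos: [435.2, 120.9, 32.7]
eef_rot: [-3.14, 0.001, -3.135]
wrist_force: [0.7, 0.3, 8.8]
finger_gap: 31.9
clock: 6.22
eef_pos: [436.1, 121.2, 114.6]
eef_rot: [-3.141, 0.005, -3.135]
wrist_force: [0.1, 0.3, -1.6]
finger_gap: 31.6
[-198.40394993  -72.50199598    0.97201369] [-178.46163244 -139.87261437    0.91077058] [-3.14110433  0.00472068 -3.13503024]
```

```bash
python3 -m handwheel '[[-0.05,-0.018,0,0],[-0.1,-0.036,0,0],[-0.15,-0.054,0,0],[-0.1985,-0.0725,0,-0.3],[-0.1985,-0.0725,0,-0.3]]' | head -4
python3 -c "
from h import *
print(toolshift((635,50)));snap('scene','s1.png');snap('side','sd1.png')
c,im=snap('wrist')
a=cv2.imread('pics/s1.png')[150:280,280:440];b=cv2.imread('pics/sd1.png')[140:300,200:380]
cv2.imwrite('pics/p1.png',np.hstack([cv2.resize(a,(400,325)),cv2.resize(b,(390,325))]))"
```

```text
clock: 6.85
eef_pos: [636.3, 48.6, 113.0]
eef_rot: [-3.141, 0.002, -3.132]
wrist_force: [-0.6, -0.2, -1.1]
[ 1.2428264   1.41325459 -0.00403788]
```

View pics/p1.png

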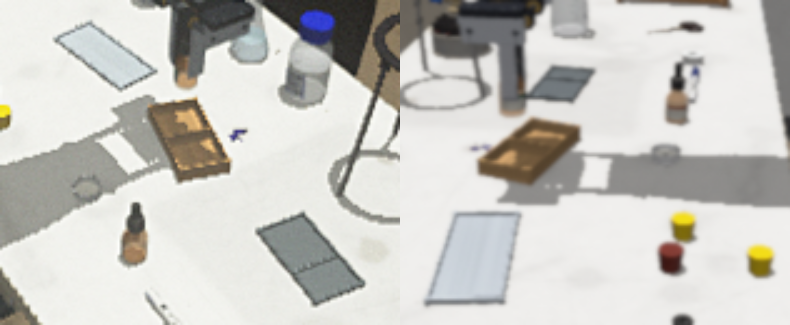

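The bottle hangs upright in the jaws above the rear bay. Setting it down.

```bash
python3 -m handwheel '[[0.001,0.001,0.025,0],[0.001,0.001,0.05,0],[0.001,0.001,0.07,0],[0.001,0.001,0.0755,0],[0.001,0.001,0.0755,0]]' 
python3 -m handwheel '[[0,0,0,0],[0,0,0,0],[0,0,0,0]]' 0.45
python3 -m handwheel '[[0,0,-0.04,0],[0,0,-0.08,0],[0,0,-0.12,0],[0,0,-0.14,0],[0,0,-0.14,0]]' 0.36|head -4
python3 -c "
from h import *
print(toolshift((446,-117)))"
```

```text
clock: 7.62
eef_pos: [633.3, 51.4, 39.4]
eef_rot: [-3.141, 0.003, -3.129]
wrist_force: [0.4, 0.5, -1.3]
finger_gap: 31.5
clock: 8.0
eef_pos: [633.5, 51.4, 39.8]
eef_rot: [-3.141, 0.004, -3.129]
wrist_force: [-1.0, 0.2, -0.3]
finger_gap: 51.3
clock: 8.62
eef_pos: [633.5, 51.5, 181.3]
eef_rot: [-3.141, 0.007, -3.129]
wrist_force: [0.4, 0.7, -0.3]
[ 189.5016872  -166.21589668   -1.21115869]
```

```bash
python3 -m handwheel '[[0.04,-0.035,0,0],[0.08,-0.07,0,0.7],[0.12,-0.105,0,0.7],[0.16,-0.14,0,0.7],[0.1895,-0.166,0,0.7]]' |head -4
python3 -m handwheel '[[0,0,0,0],[0,0,0,0]]' |head -4
python3 - <<'E'
from h import *
c,im=snap('wrist','w5.png')
s=read_state();print(s['eef_pos'],s['eef_rot'])
h=cv2.cvtColor(im,cv2.COLOR_RGB2HSV);H,S,V=[h[...,i].astype(int) for i in range(3)]
from m import comps
comps(c,im,'dark94',(V<45),94);comps(c,im,'brown@50',(H>5)&(H<22)&(S>80)&(V>40),50)
print('0-99',[ (v,ray(c,320,v,96)[:2].round(1)) for v in(200,205,210)])
snap('scene','s2.png');snap('side','sd2.png')
a=cv2.imread('pics/s2.png')[150:280,280:440];b=im[100:300,200:440,::-1]
cv2.imwrite('pics/p2.png',np.hstack([cv2.resize(a,(400,325)),cv2.resize(b,(390,325))]))
E
```

```text
clock: 9.25
eef_pos: [444.1, -117.7, 179.0]
eef_rot: [3.141, 0.005, 3.141]
wrist_force: [-0.9, -0.6, 0.1]
clock: 9.5
eef_pos: [444.2, -117.4, 178.3]
eef_rot: [3.141, 0.005, 3.141]
wrist_force: [0.2, 0.6, -0.8]
[ 444.44344484 -117.16557743  178.4269885 ] [3.1411214  0.00462197 3.14136289]
dark94 px (452, 277, 125, 23) ctr [510.9  35.4] size [99.1 19.2] longdir 89.9
dark94 px (66, 277, 125, 23) ctr [ 510.4 -271.8] size [98.9 19.2] longdir 89.9
dark94 px (378, 233, 36, 67) ctr [495.2 -65.5] size [62.8 15.9] longdir 24.8
dark94 px (229, 233, 36, 67) ctr [ 495.4 -170.8] size [15.  62.8] longdir 153.4
dark94 px (306, 186, 26, 30) ctr [ 439.1 -120.3] size [19.8 20.2] longdir 133.6
dark94 px (321, 0, 60, 19) ctr [310.8 -99.1] size [38.1 10.6] longdir 90.0
brown@50 px (305, 174, 31, 31) ctr [ 438.4 -117.3] size [28.6 21.4] longdir 65.5
brown@50 px (628, 0, 12, 19) ctr [300.1 120.8] size [13.   8.9] longdir 3.3
0-99 [(200, array([ 438.3, -119. ])), (205, array([ 442.1, -119. ])), (210, array([ 445.9, -119. ]))]
```

View pics/p2.png

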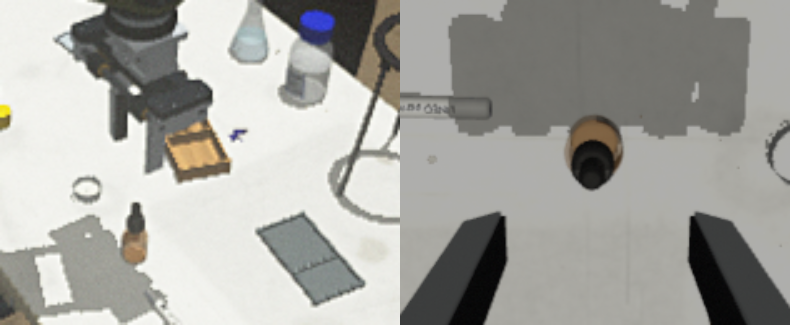

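Bulb tip at ≈(318,208), so bottle B's axis is at ≈(443.5,-120). The marker end is clear of the finger.

```bash
python3 -m handwheel '[[0.001,-0.003,0.02,0],[0.001,-0.003,0.06,0],[0.001,-0.003,0.1,0],[0.001,-0.003,0.145,0],[0.001,-0.003,0.145,0]]' | head -4
python3 -m handwheel '[[0,0,0,0],[0,0,0,0],[0,0,0,0],[0,0,0,0],[0,0,0,0]]' 1 20
python3 -m handwheel '[[0,0,-0.02,0],[0,0,-0.05,0],[0,0,-0.08,0],[0,0,-0.08,0]]'
python3 -c "
from h import *
print(toolshift((616,-18)),read_state()['eef_rot'])"
```

```text
clock: 10.28
eef_pos: [442.9, -119.0, 31.3]
eef_rot: [3.139, -0.001, -3.14]
wrist_force: [0.2, 0.1, 0.0]
clock: 10.9
eef_pos: [443.6, -119.2, 32.3]
eef_rot: [3.14, 0.001, -3.14]
wrist_force: [-1.0, -0.3, 8.0]
finger_gap: 32.1
clock: 11.4
eef_pos: [444.4, -119.7, 114.0]
eef_rot: [3.141, 0.005, -3.14]
wrist_force: [-0.0, -0.5, -1.5]
finger_gap: 32.0
[-171.73872486  101.45822335    0.85956534] [ 3.14115943  0.0047491  -3.14041621]
```

```bash
python3 -m handwheel '[[-0.045,0.025,0,0],[-0.09,0.05,0,0],[-0.135,0.075,0,0],[-0.172,0.1015,0,0],[-0.172,0.1015,0,0]]' | head -4
python3 -c "
from h import *
print(toolshift((616,-18),37.5))"
```

```text
clock: 12.02
eef_pos: [617.0, -16.2, 112.6]
eef_rot: [3.141, 0.003, -3.138]
wrist_force: [-0.4, -0.9, -0.9]
[ 1.22329665 -1.86138275 75.0701573 ]
```

```bash
python3 -m handwheel '[[0,-0.002,0.025,0],[0,-0.002,0.05,0],[0,-0.002,0.07,0],[0,-0.002,0.075,0],[0,-0.002,0.075,0]]' 
python3 -m handwheel '[[0,0,0.0015,0],[0,0,0.0015,0],[0,0,0.0015,0]]' |tail -2
python3 -m handwheel '[[0,0,0,0],[0,0,0,0],[0,0,0,0]]' 0.45
python3 -m handwheel '[[0,0,-0.04,0],[0,0,-0.08,0],[0,0,-0.12,0],[0,0,-0.14,0],[0,0,-0.14,0]]' 0.36|head -4
python3 -c "
from h import *
print(toolshift((438,248)))"
```

```text
clock: 12.65
eef_pos: [617.3, -18.4, 37.8]
eef_rot: [3.141, 0.003, -3.138]
wrist_force: [0.1, 1.2, -1.4]
finger_gap: 32.0
wrist_force: [-0.4, 0.6, -1.0]
finger_gap: 32.2
clock: 13.4
eef_pos: [617.4, -18.4, 36.6]
eef_rot: [3.141, 0.004, -3.138]
wrist_force: [-0.3, 0.1, -0.6]
finger_gap: 51.5
clock: 14.02
eef_pos: [617.4, -18.5, 178.0]
eef_rot: [3.141, 0.006, -3.138]
wrist_force: [0.1, -0.1, -0.4]
[178.56648182 267.0767924   -1.00461302]
```

```bash
python3 -m handwheel '[[0.03,0.045,0,0],[0.06,0.09,0,0],[0.09,0.135,0,0],[0.12,0.18,0,0],[0.15,0.225,0,0]]' |head -3
python3 -m handwheel '[[0.0285,0.042,0.03,0],[0.0285,0.042,0.06,0],[0.0285,0.042,0.06,0],[0.0285,0.042,0.06,0]]' 0.45|head -4
cat > st.py <<'E'
import sys
from m import *
fn,z=sys.argv[1],float(sys.argv[2])
c,im=snap('wrist',fn+'.png');s=read_state();print(s['eef_pos'],s['eef_rot'],s['finger_gap'])
h=cv2.cvtColor(im,cv2.COLOR_RGB2HSV);H,S,V=[h[...,i].astype(int) for i in range(3)]
comps(c,im,'red',((H<6)|(H>172))&(S>120)&(V>40),z);comps(c,im,'dark',(V<50),z)
comps(c,im,'yellow',(H>22)&(H<35)&(S>150),z)
p=proj(c,[*s['eef_pos'][:2],z]);print('pt below TCP',p)
cv2.imwrite('pics/'+fn+'c.png',cv2.resize(im[80:320,160:500,::-1],None,fx=2,fy=2))
E
python3 st.py w6 26; python3 - <<'E'
from h import *
c,im=snap('scene')
cv2.imwrite('pics/s3c.png',cv2.resize(im[150:270,230:400,::-1],None,fx=4,fy=4))
E
```

```text
clock: 14.65
eef_pos: [465.1, 207.1, 175.8]
eef_rot: [-3.141, 0.005, -3.138]
clock: 15.15
eef_pos: [437.2, 248.7, 116.2]
eef_rot: [3.142, 0.005, -3.139]
wrist_force: [0.2, 0.4, 0.3]
[437.44066957 248.76344519 116.47270458] [ 3.14125212  0.00565884 -3.13936449] 51.39281804282569
red px (307, 185, 33, 36) ctr [436.4 249. ] size [25.8 24.9] longdir 27.2
dark px (434, 277, 123, 23) ctr [506.5 389.8] size [19.6 99.5] longdir 90.1
dark px (86, 277, 124, 23) ctr [507.1 106.7] size [ 19.6 100.1] longdir 90.1
dark px (370, 233, 32, 67) ctr [490.5 294.2] size [62.7 14.3] longdir 23.4
dark px (242, 233, 31, 67) ctr [490.5 201.7] size [14.1 62.3] longdir 157.6
dark px (632, 193, 8, 41) ctr [443.9 488.2] size [32.6  5.3] longdir 12.7
dark px (447, 169, 25, 25) ctr [418.  351.1] size [20.3 16.5] longdir 80.6
dark px (254, 0, 39, 9) ctr [299.5 215.8] size [ 4.8 25.1] longdir 90.2
yellow px (225, 172, 36, 36) ctr [425.5 188.9] size [26.3 27.2] longdir 177.7
yellow px (300, 62, 37, 40) ctr [348.3 245.5] size [25.8 25.1] longdir 0.2
pt below TCP [322.23676261 205.2228063 ]
```

View pics/w6c.png

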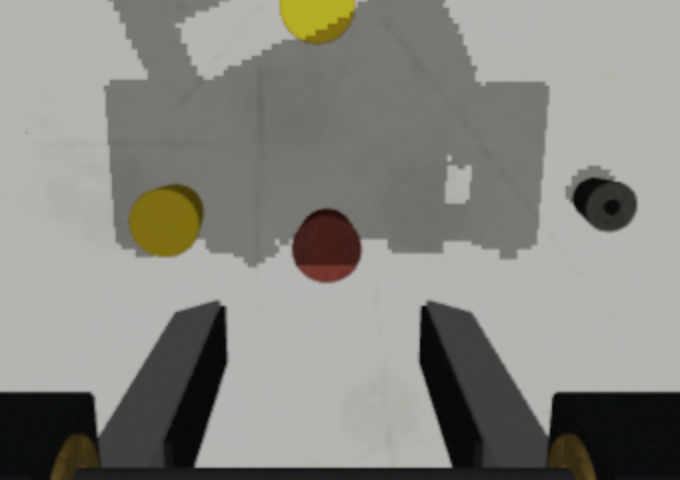

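View pics/s3c.png

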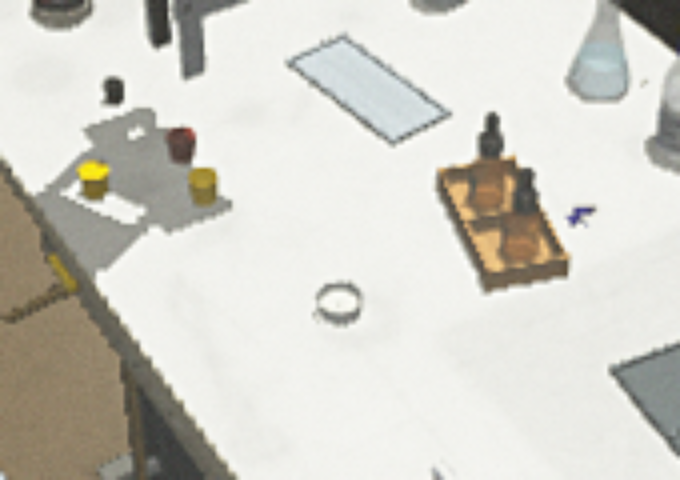

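Candidates: red-brown stopper (323,204) fits. The yellow ones at (242,190) and (318,82) are the same shape but the wrong colour. The scene crop shows both bottles upright, one per bay. Grasping the red-brown one.

```bash
python3 -m handwheel '[[0,0.001,0.03,0],[0,0.001,0.06,0],[0,0.001,0.09,0],[0,0.001,0.1025,0],[0,0.001,0.1025,0]]' | head -4
python3 -m handwheel '[[0,0,0,0],[0,0,0,0],[0,0,0,0],[0,0,0,0]]' 1 15
python3 -m handwheel '[[0,0,-0.02,0],[0,0,-0.06,0],[0,0,-0.11,0],[0,0,-0.165,0],[0,0,-0.165,0]]'
python3 - <<'E'
from m import *
# stopper tray + pen tray corners in w2 by edges: difference to table, low z
h=cv2.cvtColor(np.ascontiguousarray(im2),cv2.COLOR_RGB2HSV);H,S,V=[h[...,i].astype(int) for i in range(3)]
comps(c2,im2,'grey',(V<125)&(V>50),8,600)
comps(c2,im2,'cool',(im2[...,2].astype(int)-im2[...,0]>-2),8,600)
# viewed corners, w23 px*1.1035
for n,k in(('stray',[(62,161),(151,169),(151,214),(62,207)]),('ptray',[(366,173),(472,162),(472,207),(368,216)])):
    P=np.array([ray(c2,u*1.1034,v*1.1037,8)[:2] for u,v in k]);print(n,P.round(1).tolist(),P.mean(0))
E
```

```text
clock: 15.88
eef_pos: [438.3, 249.7, 14.3]
eef_rot: [3.141, 0.006, -3.14]
wrist_force: [-0.6, -0.3, 0.9]
clock: 16.38
eef_pos: [438.6, 249.9, 14.8]
eef_rot: [3.141, 0.007, -3.14]
wrist_force: [-0.7, 0.5, 4.0]
finger_gap: 25.3
clock: 17.0
eef_pos: [438.9, 250.4, 183.6]
eef_rot: [3.138, 0.013, -3.14]
wrist_force: [-0.6, 0.1, -0.6]
finger_gap: 25.3
grey px (117, 230, 114, 70) ctr [ 730.3 -157.3] size [ 68.9 196.8] longdir 115.5
grey px (403, 177, 121, 123) ctr [688.2 254.9] size [190.8 160.5] longdir 9.0
grey px (65, 176, 102, 63) ctr [ 630.7 -235.3] size [137.2  76.9] longdir 83.9
grey px (243, 163, 111, 81) ctr [626.3  15.3] size [141.2  81.3] longdir 73.4
grey px (153, 53, 50, 30) ctr [ 447.4 -132. ] size [34.5 60.9] longdir 90.1
grey px (256, 0, 144, 154) ctr [462.5  55.1] size [184.3 182. ] longdir 0.1
cool px (0, 269, 121, 31) ctr [ 747.4 -338.4] size [ 48.4 179.3] longdir 90.1
cool px (504, 257, 136, 43) ctr [737.  420.7] size [ 67.1 200.3] longdir 90.1
cool px (147, 231, 87, 69) ctr [ 735.1 -127.7] size [ 69.4 166.1] longdir 135.9
cool px (403, 178, 122, 122) ctr [685.5 252.1] size [181.  166.2] longdir 5.6
cool px (65, 178, 101, 61) ctr [ 631.6 -236.1] size [136.   74.7] longdir 84.1
stray [[588.5, -294.4], [600.6, -162.3], [672.5, -169.9], [661.2, -307.1]] [ 630.70443154 -233.41739623]
ptray [[606.4, 162.3], [589.3, 320.2], [660.4, 330.1], [675.4, 169.5]] [632.88115699 245.53094945]
```

```bash
python3 - <<'E'
from m import *
c=cams.get_calibration('scene')
for n,u,v in(('flask',380,172),('bluecapbottle',401,188),('ringbaseL',411,222),('ringbaseNear',440,238),('ringbaseR',455,226),('redbottle',342,150)): print(n,ray(c,u,v,0).round())
for n,u,v in(('ringtopL',430,170),('ringtopR',478,168)): print(n,ray(c,u,v,200).round())
print(ray(c3,138,281,0), toolshift((634,-210)))
E
```

```text
flask [828. 134.   0.]
bluecapbottle [834.  17.  -0.]
ringbaseL [ 745. -141.    0.]
ringbaseNear [ 776. -247.   -0.]
ringbaseR [ 858. -232.   -0.]
redbottle [787. 334.   0.]
ringtopL [ 785. -137.  200.]
ringtopR [ 921. -207.  200.]
[ 6.46012748e+02 -4.93205730e+02  5.68434189e-14] [-194.29843043 -460.76092831    0.73094925]
```

```bash
python3 -m handwheel '[[-0.02,-0.05,0,0],[-0.04,-0.1,0,0],[-0.06,-0.15,0,0],[-0.08,-0.2,0,0],[-0.1,-0.25,0,0]]' |head -3
python3 -m handwheel '[[-0.02,-0.05,0,0],[-0.04,-0.1,0,0],[-0.06,-0.15,0,0],[-0.08,-0.2,0.03,0],[-0.09,-0.21,0.06,0]]' |head -3
python3 -m handwheel '[[0,0,0,0]]' |head -3
python3 -c "
from h import *
print(toolshift((633.7,-210),18.5))
c,im=snap('wrist','w7.png');cv2.imwrite('pics/w7c.png',cv2.resize(im[80:320,160:500,::-1],None,fx=2,fy=2))"
```

```text
clock: 17.62
eef_pos: [539.4, -1.1, 182.8]
eef_rot: [3.138, 0.011, -3.14]
clock: 18.25
eef_pos: [630.2, -213.6, 120.3]
eef_rot: [3.137, 0.01, 3.14]
clock: 18.38
eef_pos: [628.9, -213.7, 116.5]
eef_rot: [3.135, 0.005, 3.14]
[-4.35744496  3.08711474 98.06706046]
```

View pics/w7c.png

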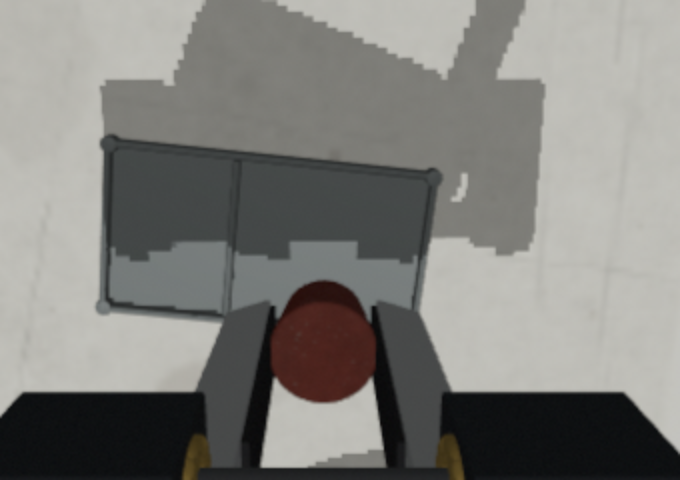

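```bash
python3 - <<'E'
from m import *
c=cams.get_calibration('wrist')
P=[ray(c,160+u/2,80+v/2,8)[:2] for u,v in((109,143),(434,177),(103,306),(237,158))]
print(np.round(P,1)); A,B,C,_=P; ey=(B-A)/np.linalg.norm(B-A); ex=np.array([ey[1],-ey[0]])
print(np.linalg.norm(B-A),np.linalg.norm(C-A)); m=(B+C)/2
print('centre',m,'wide',m+25.5*ey,'narrow',m-39.5*ey,np.degrees(np.arctan2(ey[1],ey[0])))
print(toolshift(m+25.5*ey,18.5))
E
```

```text
[[ 591.2 -297.5]
 [ 605.  -169.2]
 [ 658.9 -305.2]
 [ 597.2 -247.5]]
128.98115994351295 68.1636924214406
centre [ 631.97594206 -237.21966252] wide [ 634.70884821 -211.86653207] narrow [ 627.74261683 -276.49215872] 83.84763518374366
[-4.72199373  1.21806033 99.91759703]
```

```bash
python3 -m handwheel '[[-0.0045,0.001,0.03,0],[-0.0045,0.001,0.06,0],[-0.0045,0.001,0.085,0],[-0.0045,0.001,0.099,0],[-0.0045,0.001,0.099,0]]'
python3 -m handwheel '[[0,0,0.0,0],[0,0,0.0,0]]'
```

```text
clock: 19.05
eef_pos: [634.4, -211.6, 19.7]
eef_rot: [3.136, 0.006, 3.14]
wrist_force: [-0.6, 0.0, 0.5]
finger_gap: 25.4
clock: 19.3
eef_pos: [634.9, -211.7, 20.9]
eef_rot: [3.136, 0.008, 3.14]
wrist_force: [1.0, -0.1, -0.2]
finger_gap: 25.2
```

```bash
python3 -m handwheel '[[0,0,0.0025,0],[0,0,0.003,0],[0,0,0.003,0]]'
python3 -m handwheel '[[0,0,0,0],[0,0,0,0],[0,0,0,0]]' 0.5
python3 -m handwheel '[[0,0,-0.03,0],[0,0,-0.08,0],[0,0,-0.12,0],[0,0,-0.16,0],[0,0,-0.16,0]]' 0.45|head -4
python3 -c "
from h import *
print(toolshift((421,351)))"
```

```text
clock: 19.68
eef_pos: [635.0, -211.7, 18.0]
eef_rot: [3.137, 0.008, 3.14]
wrist_force: [-0.2, -0.0, -0.7]
finger_gap: 25.4
clock: 20.05
eef_pos: [634.9, -211.8, 17.9]
eef_rot: [3.137, 0.008, 3.14]
wrist_force: [0.7, -0.3, 0.3]
finger_gap: 46.8
clock: 20.68
eef_pos: [634.7, -213.0, 181.6]
eef_rot: [3.139, 0.013, 3.14]
wrist_force: [0.8, 0.3, -0.7]
[214.327982   563.75191557  -1.24990492]
```

```bash
python3 -m handwheel '[[0.02,0.056,0,0],[0.04,0.112,0,0],[0.06,0.168,0,0],[0.08,0.224,0,0],[0.1,0.28,0,0]]' |head -3
python3 -m handwheel '[[0.02,0.054,0,0],[0.04,0.108,0,0],[0.06,0.162,0,0],[0.08,0.216,0,0],[0.1,0.27,0,0]]' |head -3
python3 -m handwheel '[[0.014,0.014,0.03,0],[0.014,0.014,0.06,0],[0.014,0.014,0.065,0],[0.014,0.014,0.065,0]]' |head -4
python3 st.py w8 22
```

```text
clock: 21.3
eef_pos: [533.8, 68.8, 180.3]
eef_rot: [3.139, 0.012, 3.14]
clock: 21.92
eef_pos: [433.0, 340.4, 178.9]
eef_rot: [3.139, 0.012, 3.14]
clock: 22.42
eef_pos: [420.0, 354.4, 114.1]
eef_rot: [3.139, 0.011, 3.14]
wrist_force: [0.4, -0.2, -0.1]
[420.22003278 354.52571245 114.63743452] [3.13873417 0.01233455 3.13974507] 51.68091449829161
dark px (434, 277, 123, 23) ctr [491.9 496.9] size [100.6  19.9] longdir 89.8
dark px (86, 277, 123, 23) ctr [491.  210.7] size [100.   19.8] longdir 89.8
dark px (370, 233, 32, 67) ctr [475.3 400.2] size [63.5 14.4] longdir 23.3
dark px (242, 233, 31, 67) ctr [474.7 307. ] size [14.1 63. ] longdir 157.3
dark px (523, 215, 42, 39) ctr [443.7 524.8] size [26.6 29.9] longdir 149.3
dark px (495, 192, 75, 73) ctr [436.7 512.1] size [43.9 58.4] longdir 151.4
dark px (314, 189, 25, 24) ctr [418.1 358.2] size [18.3 17.8] longdir 68.5
dark px (95, 26, 102, 4) ctr [296.6 235.7] size [67.8  1.9] longdir 89.9
dark px (209, 0, 39, 30) ctr [288.8 291.4] size [26.2 17.6] longdir 89.9
yellow px (86, 193, 48, 37) ctr [424.1 191. ] size [25.7 37.6] longdir 128.5
yellow px (149, 88, 45, 38) ctr [347.4 246.9] size [25.9 30.9] longdir 112.5
pt below TCP [322.14162871 203.85577666]
```

View pics/w8c.png

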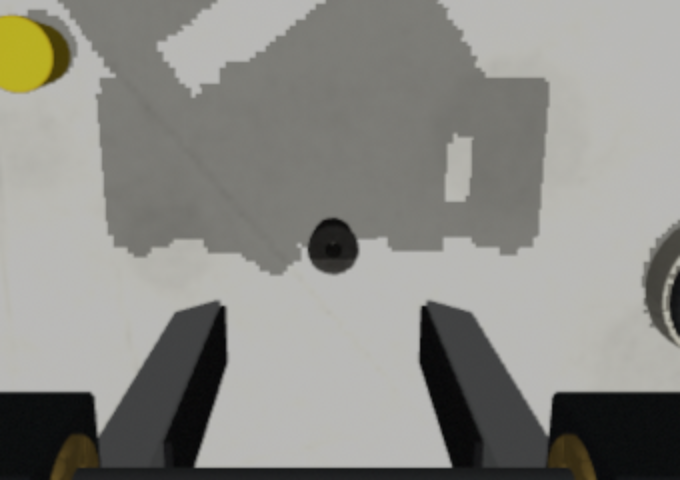

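The black stopper's top centre is at (326,204), 3 mm to the +y side of the TCP; it is the only black plug in view. Grasping it.

```bash
python3 -m handwheel '[[0,0.0032,0.03,0],[0,0.0032,0.06,0],[0,0.0032,0.09,0],[0,0.0032,0.1015,0],[0,0.0032,0.1015,0]]' | head -4
python3 -m handwheel '[[0,0,0,0],[0,0,0,0],[0,0,0,0],[0,0,0,0]]' 1 15
python3 -m handwheel '[[0,0,-0.02,0],[0,0,-0.06,0],[0,0,-0.11,0],[0,0,-0.165,0],[0,0,-0.165,0]]'
python3 -c "
from h import *
print(toolshift((627.7,-276.5)))"
```

```text
clock: 23.1
eef_pos: [421.8, 358.0, 13.7]
eef_rot: [3.139, 0.013, 3.139]
wrist_force: [1.3, 0.2, 0.9]
clock: 23.6
eef_pos: [421.9, 358.2, 14.0]
eef_rot: [3.138, 0.013, 3.14]
wrist_force: [0.9, 0.6, 1.5]
finger_gap: 18.6
clock: 24.22
eef_pos: [421.0, 358.6, 183.2]
eef_rot: [3.134, 0.019, 3.139]
wrist_force: [0.4, -0.8, -1.0]
finger_gap: 18.2
[-208.03129992 -634.64315073   -1.01747302]
```

```bash
python3 -m handwheel '[[0,-0.06,0,0],[-0.02,-0.12,0,0],[-0.04,-0.18,0,0],[-0.06,-0.24,0,0],[-0.08,-0.3,0,0]]' |head -3
python3 -m handwheel '[[-0.02,-0.055,0,0],[-0.04,-0.11,0,0],[-0.06,-0.165,0,0],[-0.08,-0.22,0,0],[-0.1,-0.275,0,0]]' |head -3
python3 -m handwheel '[[-0.028,-0.059,0,10],[-0.028,-0.059,0,20],[-0.028,-0.059,0,30],[-0.028,-0.059,0,40],[-0.028,-0.059,0,50]]' |head -3
python3 -m handwheel '[[0,0,0,10],[0,0,0,20],[0,0,0,30],[0,0,0,40],[0,0,0,46]]' |head -3
python3 -c "
from h import *
print(toolshift((627.7,-276.5),17.5),read_state()['joints'])"
```

```text
clock: 24.85
eef_pos: [499.4, 59.2, 181.5]
eef_rot: [3.134, 0.018, 3.14]
clock: 25.48
eef_pos: [598.9, -217.8, 179.8]
eef_rot: [3.133, 0.016, 3.139]
clock: 26.1
eef_pos: [626.5, -276.7, 178.2]
eef_rot: [3.124, 0.002, 2.261]
clock: 26.72
eef_pos: [626.2, -276.6, 176.6]
eef_rot: [3.13, -0.012, 1.454]
[ -1.61021623  -0.38765633 159.11251758] [-0.47508353  0.62981125  1.13126398  0.0151923   1.37361423 -0.36078236]
```

```bash
python3 -m handwheel '[[-0.0015,-0.0005,0.05,0],[-0.0015,-0.0005,0.1,0],[-0.0015,-0.0005,0.14,0],[-0.0015,-0.0005,0.157,0],[-0.0015,-0.0005,0.157,0]]'
python3 -c "
from h import *
print(toolshift((627.7,-276.5),17.2))"
```

```text
clock: 27.35
eef_pos: [627.3, -276.3, 18.9]
eef_rot: [3.131, -0.012, 1.454]
wrist_force: [-0.1, -0.1, -0.9]
finger_gap: 18.1
[-0.20769059  0.38646542  1.66116805]
```

```bash
python3 -m handwheel '[[0,0,0.001,0],[0,0,0.0017,0],[0,0,0.0017,0]]'
python3 -m handwheel '[[0,0,0,0],[0,0,0,0],[0,0,0,0]]' 0.62
python3 -m handwheel '[[0,0,-0.03,0],[0,0,-0.08,0],[0,0,-0.14,0],[0,0,-0.2,0],[0,0,-0.2,0]]' |head -4
python3 -c "
from h import *
print(toolshift((421,-247)))
c,im=snap('scene');cv2.imwrite('pics/s4c.png',cv2.resize(im[180:300,310:440,::-1],None,fx=4,fy=4))"
```

```text
clock: 27.72
eef_pos: [627.6, -276.4, 17.8]
eef_rot: [3.13, -0.012, 1.454]
wrist_force: [1.0, -0.4, -0.6]
finger_gap: 18.3
clock: 28.1
eef_pos: [627.6, -276.4, 17.8]
eef_rot: [3.13, -0.012, 1.454]
wrist_force: [-0.1, -1.3, 0.5]
finger_gap: 35.5
clock: 28.72
eef_pos: [626.4, -279.1, 223.7]
eef_rot: [3.122, -0.008, 1.454]
wrist_force: [0.0, 0.0, -0.5]
[   7.90309665 -207.66194708   -4.05739179]
```

View pics/s4c.png

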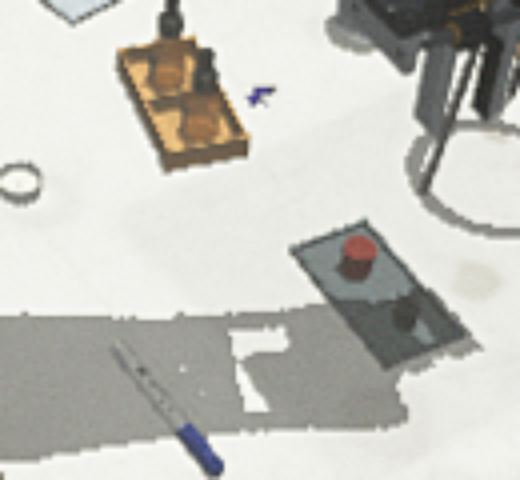

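Stoppers stand in their bays and the bottles stand in the caddy. Now the marker.

```bash
python3 -m handwheel '[[0,-0.05,0,0],[0,-0.1,0,0],[0.004,-0.15,0.02,0],[0.008,-0.2,0.03,0],[0.008,-0.208,0.03,0]]' 0.5|head -3
python3 -m handwheel '[[0,0,0,0],[0,0,0,0]]' |head -3
python3 - <<'E'
from h import *
c,im=snap('wrist','w9.png');s=read_state();print(s['eef_pos'],s['eef_rot'])
print(proj(c,[*s['eef_pos'][:2],7]))
cv2.imwrite('pics/w9c.png',cv2.resize(im[:,:,::-1],(800,500)))
E
```

```text
clock: 29.4
eef_pos: [417.7, -245.1, 185.1]
eef_rot: [3.13, -0.012, 1.453]
clock: 29.65
eef_pos: [418.3, -245.2, 184.7]
eef_rot: [3.13, -0.012, 1.453]
[ 418.35415753 -245.24226816  184.77448504] [ 3.13036106 -0.01223278  1.45315477]
[318.4684894  184.89811169]
```

View pics/w9c.png

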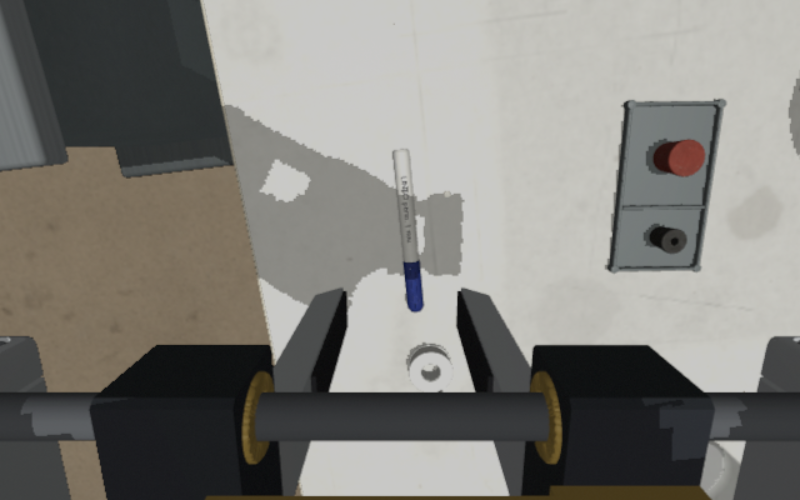

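```bash
python3 - <<'E'
from h import *
c=cams.get_calibration('wrist')
A=ray(c,401*.8,150*.8,8)[:2];B=ray(c,415.5*.8,311*.8,8)[:2];T=ray(c,430*.8,367*.8,18)[:2]
m=(A+B)/2;d=A-B;print(A,B,m,np.linalg.norm(d),np.degrees(np.arctan2(d[1],d[0])),'tape',T)
s=read_state();print(toolshift(m,12),'toolx dir',np.degrees(s['eef_rot'][2]))
E
```

```text
[ 428.18631318 -182.71873145] [ 424.78680778 -314.01829362] [ 426.48656048 -248.36851253] 131.34356346176966 88.51687391227898 tape [ 431.351883  -360.9941137]
[ -4.26343238   6.50253757 172.81918936] toolx dir 83.25963557476915
```

```bash
python3 -m handwheel '[[-0.002,0.0065,0.05,-5.2],[-0.0035,0.0065,0.1,-5.2],[-0.0043,0.0065,0.15,-5.2],[-0.0043,0.0065,0.173,-5.2],[-0.0043,0.0065,0.173,-5.2]]'
python3 -m handwheel '[[0,0,0,0],[0,0,0,0],[0,0,0,0],[0,0,0,0],[0,0,0,0]]' 1 15
python3 -m handwheel '[[0,0,-0.02,0],[0,0,-0.06,0],[0,0,-0.11,0],[0,0,-0.165,0],[0,0,-0.165,0]]'
python3 -c "
from h import *
print(toolshift((633,245.5)))"
```

```text
clock: 30.32
eef_pos: [426.8, -248.2, 10.3]
eef_rot: [3.131, -0.012, 1.544]
wrist_force: [0.1, 0.4, -0.5]
finger_gap: 47.0
clock: 30.95
eef_pos: [426.9, -248.3, 10.5]
eef_rot: [3.13, -0.012, 1.544]
wrist_force: [0.2, 0.0, 1.4]
finger_gap: 12.9
clock: 31.58
eef_pos: [426.3, -251.1, 179.4]
eef_rot: [3.124, -0.008, 1.544]
wrist_force: [0.0, -0.1, -0.6]
finger_gap: 12.5
[501.89947835 193.40813712   7.35308864]
```

```bash
python3 -m handwheel '[[0.055,0.02,0,0],[0.11,0.04,0,0],[0.165,0.06,0,0],[0.22,0.08,0,0],[0.275,0.1,0,0]]' |head -3
python3 -m handwheel '[[0.05,0.02,0,0],[0.1,0.04,0,0],[0.15,0.06,0,0],[0.2,0.08,0,0],[0.227,0.093,0,0]]' |head -3
python3 -m handwheel '[[0,0,0,-3.6],[0,0,0,-7.2],[0,0,0,-7.2]]' |head -4
python3 - <<'E'
from h import *
c,im=snap('wrist','w10.png');s=read_state();print(s['eef_pos'],s['eef_rot'])
cv2.imwrite('pics/w10c.png',cv2.resize(im[:,:,::-1],(800,500)))
E
```

```text
clock: 32.2
eef_pos: [533.6, 23.0, 182.3]
eef_rot: [3.126, -0.008, 1.544]
clock: 32.83
eef_pos: [632.5, 249.8, 183.7]
eef_rot: [3.127, -0.007, 1.546]
clock: 33.2
eef_pos: [632.2, 249.8, 182.3]
eef_rot: [3.128, -0.005, 1.671]
wrist_force: [0.5, 0.3, -0.5]
[632.31749453 249.69201096 182.63432156] [ 3.12804619 -0.00541199  1.67015475]
```

View pics/w10c.png

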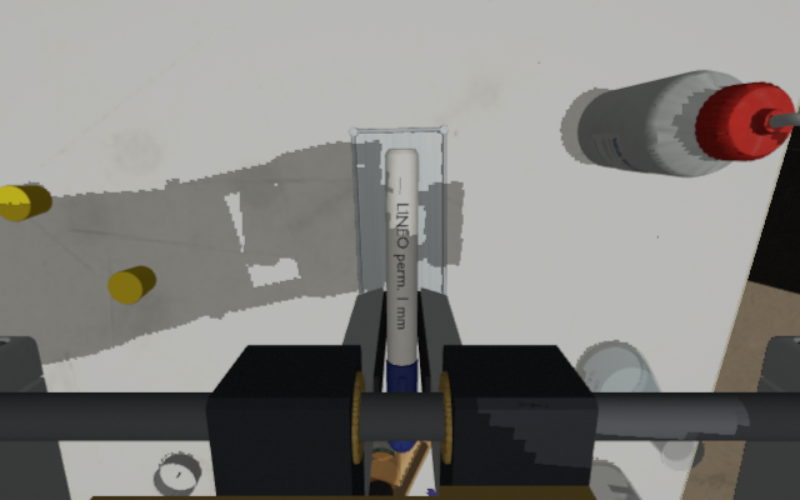

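```bash
python3 - <<'E'
from h import *
c=cams.get_calibration('wrist')
A,B,L,Rr=[ray(c,u*.8,v*.8,8)[:2] for u,v in((353.5,131),(444,129.5),(360.5,293),(445,293))]
print(A,B,np.linalg.norm(A-B),L,Rr,np.linalg.norm(L-Rr))
d=(A+B)/2-(L+Rr)/2;d/=np.linalg.norm(d);ex=(B-A)/np.linalg.norm(B-A)
print('dir',np.degrees(np.arctan2(d[1],d[0])),'ex',np.degrees(np.arctan2(ex[1],ex[0]))+90)
m=(A+B)/2-79*d;print('centre',m);print(toolshift(m,15))
E
```

```text
[591.99639473 321.90518574] [659.45811153 329.74312827] 67.91551058074874 [607.11489085 194.63299364] [676.08963132 201.18270748] 69.28501695055209
dir 97.0745000314702 ex 96.62711534063314
centre [635.45687882 247.4255959 ]
[ -3.47384142   0.62825601 167.64186785]
```

```bash
python3 -m handwheel '[[-0.003,0.0007,0.05,-1],[-0.0035,0.0007,0.1,-1],[-0.0035,0.0007,0.14,-1],[-0.0035,0.0007,0.163,-1],[-0.0035,0.0007,0.163,-1]]'
python3 -c "
from h import *
print(toolshift((635.3,247),14))"
```

```text
clock: 33.88
eef_pos: [635.0, 247.1, 18.4]
eef_rot: [3.13, -0.005, 1.687]
wrist_force: [1.2, 0.8, -0.1]
finger_gap: 12.6
[-0.20277938  0.27508912  4.42953358]
```

```bash
python3 -m handwheel '[[0,0,0.003,0],[0,0,0.0045,0],[0,0,0.0045,0]]'
python3 -m handwheel '[[0,0,0,0],[0,0,0,0],[0,0,0,0]]' 0.72
python3 -m handwheel '[[0,0,-0.03,0],[0,0,-0.08,0],[0,0,-0.13,0],[0,0,-0.18,0],[0,0,-0.18,0]]' |head -4
python3 -m handwheel '[[-0.04,-0.05,0,0],[-0.08,-0.1,0,0],[-0.12,-0.15,0,0],[-0.12,-0.2,-0.0,0],[-0.12,-0.2,-0.0,0]]' |head -4
python3 - <<'E'
from h import *
c,a=snap('scene','sf.png');c,b=snap('side','sdf.png')
cv2.imwrite('pics/fin.png',np.vstack([cv2.resize(a[140:330,230:440,::-1],(600,543))[:330],cv2.resize(b[150:330,190:400,::-1],(600,514))[:270]]))
cv2.imwrite('pics/fin.png',np.hstack([cv2.resize(a[140:330,230:430,::-1],(400,380)),cv2.resize(b[150:330,200:390,::-1],(400,380))]))
E
```

```text
clock: 34.25
eef_pos: [635.3, 247.3, 14.7]
eef_rot: [3.129, -0.005, 1.687]
wrist_force: [0.2, -0.6, -0.1]
finger_gap: 12.4
clock: 34.62
eef_pos: [635.3, 247.3, 14.8]
eef_rot: [3.129, -0.005, 1.687]
wrist_force: [0.6, -0.4, 0.2]
finger_gap: 26.2
clock: 35.25
eef_pos: [634.4, 246.6, 199.6]
eef_rot: [3.122, -0.006, 1.687]
wrist_force: [-0.6, 0.1, -0.8]
clock: 35.88
eef_pos: [447.1, 103.6, 194.2]
eef_rot: [3.123, -0.006, 1.686]
wrist_force: [1.0, -0.6, 0.3]
```

View pics/fin.png

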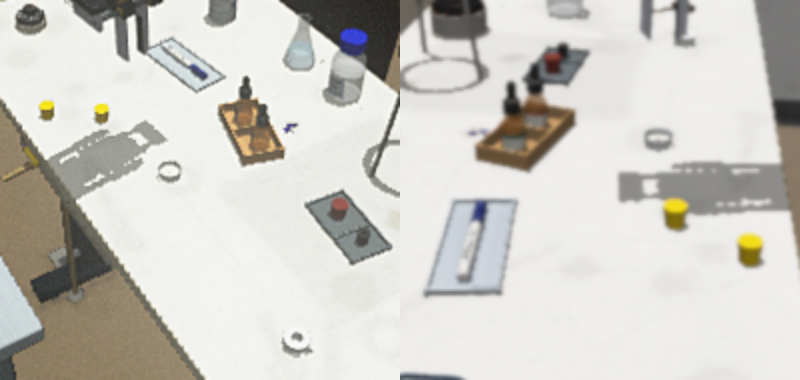

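All the items are in place: the pen lies inside the tray outline in both views, and the cup, tape and yellow stoppers are undisturbed.

```bash
python3 -c "
from cell import manip
print(manip.sign_off())"
```

```text
the job is handed in; nothing more can be done
None
```

I handed the job in at about 36 s on the robot's clock, with everything moved in the order you asked:
- **Bottles:** both stand upright in the wooden caddy, one in each bay.
- **Stoppers:** the larger red-brown one is upright in the wide bay of the divided tray, and the smaller black one is upright in the narrow bay.
- **Marker:** it lies flat in the tray without a divider.

The last scene and side pictures show all of this. The foil cup, the tape roll and the two yellow stoppers look undisturbed; I judged that by eye and did not measure their positions. The gripper was clear of everything, and the forces I read stayed below 9 N.

No check failed. The first bottle was let go about 3 mm above the caddy floor, and it stands upright. My position estimates for the trays differed by up to about 3 mm between views, which is well within the room in the bays.

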